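Shut the kit box and press its label holder behind the lip

TASK

Slide the kit box's cover fully shut, then take the shorter of the two label holders out of its wooden stand and push it down, upright, behind the lip along the front of the box until it is fully home against its springy seat. Finish while still gripping or pressing it fully home, for it springs up if you let go. Leave the other label holder and the other things on the table where they are.

Things in the scene. Friction and masses are not known exactly. Their poses are not given: they have to be found in the camera images.
- kit_box: grey plastic kit box with a sliding cover, fixed to the table, 140 (x) x 160 (y) x 70 mm high (front wall 60 mm); origin at the centre of its underside; its -x axis points to its front, roughly at the robot. Along the outside of the front wall runs the label rail, a slot open at the top behind a lip, with a springy strip standing up in its bottom.
- label_seat (a point): middle of the label slot's hard floor, 30 mm above the table, 74 mm in front of the box's origin; axes as the box's. A holder fully home has its underside here. The slot is 8 mm wide (box x) between front wall and 4 mm thick lip, 80 mm long (box y) between end cheeks. The lip is straight up to 48 mm above the table, then flares outward up to 59 mm.
- cover (a joint): opening of the cover, m: 0 = fully shut, at most 0.09. A 6 mm plate, 134 x 146 mm, its top 66 mm above the table; slides level along box x. It opens to the front (box -x), where it overhangs and blocks the label rail; push it to box +x to shut, against about 2 N of friction, to a hard stop. It stays where it is left.
- cover_tab (a point): middle of the top of the finger tab on the cover, 92 mm above the table; it moves with the cover. The tab is an upright rib 10 mm thick (box x), 50 mm long (box y), 26 mm tall above the cover; shut, it lies 20 mm behind the box's origin (box x = +20 mm).
- seat_strip (a joint): how far the springy strip in the bottom of the label rail is pressed down, m: 0 = up (its top 38 mm above the table, 8 mm above the hard floor); 0.008 when the label holder is fully home on the hard floor. It takes about 3 N to start and 8.5 N at 8 mm, and pushes the label holder up again if let go.
- short_label: the label holder to use, the shorter of two: an upright white plastic plate 72 mm long (its y), 75 mm tall; the lower 53 mm is a blade 5 mm thick (its x), the top 22 mm is a grip bar 10 mm thick. Both faces alike, so either way round is right. 50 g. Origin at the centre of its underside, z up. It starts upright and loose in a stand, its underside 12 mm above the table.
- stand_a: fixed wooden stand that the short label holder starts in, 46 (x) x 130 (y) x 30 mm high, with a slot along its y, 6.6 mm wide and 18 mm deep; origin at the centre of its underside; may be on the left or right of the box
- stand_b: fixed wooden stand of the same make that holds the long label holder, on the other side of the box; origin at the centre of its underside
- long_label: long label holder: same shape, thickness and height as the short one but 112 mm long, too long for the rail; stands in the other stand; leave it alone; origin at the centre of its underside
- spirit_level: spirit level, 45 x 230 x 22 mm, lying along its y axis behind the box; bystander; origin at the centre of its underside
- glue_pen: glue pen, about 110 x 16 x 16 mm, lying along its x axis on the robot's side of the table; bystander; origin at the centre of its underside
- tape_roll: roll of tape lying flat, 76 mm across, 20 mm high; bystander; origin at the centre of its underside
- pen_cup: dark cup of pens, 72 mm across, 133 mm high with the pens; bystander; origin at the centre of its underside
- craft_knife: closed craft knife, 150 x 24 x 15 mm; bystander on the right; origin at the centre of its underside
Things that resemble listed ones, but are neither listed nor needed, are in the scene too. Of the things like the kit_box, leave any that is pink; of the rest the smaller one is meant. What is shaped like the short_label but purple is not meant.

How it is judged:
By the outcome, as a careful person would: the job done as asked, in the order asked, and still so for the second after the job is handed in, while the arm keeps its last pose, push and grip.
It also fails if it takes over 51 s, if anything falls off the work surface, if the arm or the gripper's body presses on something with over 40 N, if the wrist force passes 120 N, or if a joint passes its speed limit or range.

ROBOT

A 7-joint arm with a two-finger parallel gripper is mounted at the origin on the work surface. World frame = base frame: x ahead of the robot, y to its left, z up, the work surface at z = 0. Lengths are in mm, angles in rad, forces in N, time in s.
With the tool pointing down it reaches from about 400 to 875 mm from the base axis. Payload 4.4 kg.
Tool frame: the origin (TCP) lies at the very end of the fingers, on their centre line; the grasp point (between the pads) lies 19 mm behind it; z points along the fingers, y is the direction in which the jaws open and shut (so a half turn about z gives the same grasp; the last joint's range is limited). The gripper opens to 85 mm and grips with 20 to 120 N. Pads are 22 mm wide; open, the fingers measure 114 mm over their backs; the gripper's body (76 mm by 85 mm) begins 54 mm behind the grasp point. The pads swing forward as they close: fully open they stand 13 mm farther back than shut.
Start: joints at [1.257, 0.628, 0.038, 1.517, -0.027, 0.996, -0.02], TCP at [159.454, -630.153, 231.313] pointing down, gripper open.
Joint ranges: [-3.06, 3.06], [-0.37, 2.12], [-1.25, 1.32], [0.18, 2.47], [-1.1, 4.24], [0.23, 1.98], [-2.94, 2.94]. Speed limits (rad/s): [2.57, 2.57, 3.14, 3.14, 3.14, 3.14, 3.14].

INTERFACE

Orientations are given as [roll, pitch, yaw] about the fixed x, y, z axes, in that order (R = Rz(yaw) Ry(pitch) Rx(roll)).
In Python, from cell import ctrl, eyes gives the robot as it stands.
- The arm moves only by the tool move_arm, never from a script. Its argument "increments" is a list of rows, each a list of 6 numbers: the shift along the tool's x, y, z in cm, then the turn, a rotation vector about the tool's x, y, z in degrees. In form: [[x, y, z, wx, wy, wz], ...]. A call has 1 to 20 rows; each row is the pose to reach, as a shift and turn from the pose commanded when the call began, along the tool's axes at that moment; what a row does not reach only later rows make up. A row lasts 1/10 s, in which the tool goes at most 50 mm and 8.59 degrees, less where a joint would pass 70% of its speed; a pose out of reach is approached as far as the arm can. A call with a gripper value outside its range is refused whole. "grip" is the opening, from -1 (shut) to 1 (fully open), set as the call begins (left out, the last holds). The fingers move at their own pace and stop on an object; the grip force is fixed at half the most. Time passes only in rows, so rows that repeat a pose let the fingers close. It gives the time, the measured TCP pose, the force and the opening at its end, in the units of the state.
- ctrl.read_state(): the state, without advancing time (a new reading comes with each control period).
- eyes.get_image(name): name is "scene" or "top"; returns the picture (400x640x3 uint8, red, green, blue); there is no depth.
- eyes.calibration(name): a dict with "fx", "fy", "cx", "cy" (pixels), "dist" ([k1, k2, p1, p2, k3] as OpenCV has them; the pictures are not rectified), "pose" (4x4, takes a point from camera to world coordinates). Camera axes: x right, y up, looking along -z (the intrinsics and any distortion apply to the point x, -y, -z); pixel columns grow to the right and rows downward; lengths in mm; the calibration is good to about 2 mm. A picture is of the moment at which its call begins. calibration takes no time and is no camera call.
- ctrl.finish_job(): hands the job in, once; it reports no verdict.
The state is a dict: "clock": time; "qpos": joint angles; "qd": joint speeds; "tau": joint torques, N m; "eef_pos": TCP position; "tool_rot": TCP orientation; "force": force on the tool from outside, world axes, zero at the start; "torque": the same for the moment, N m; "width": finger opening in mm.
Only numpy, scipy, OpenCV 4.12 (cv2) and the standard library are available. Lean on these libraries where they do the work, as an engineer would, in place of code of your own. Each camera call takes 0.05 s, during which the arm holds its last target. There are 200 camera calls.

## Working session

There is one attempt and no reset: what is moved stays moved. The work goes in short steps, Python scripts to look and compute and a tool call to move; the robot and the scene stay as the last step left them, time stands still between calls to the robot, and variables do not carry over. Pictures are saved under pics/ and viewed, about 8 in all and at most 12, crops included, and the job is handed in when it is done.

Besides the shell and the picture viewer there is one more tool, called after "Call:" as name(argument=value, ...), one argument or row to a line, values as JSON. move_arm: Moves the arm, as the interface text tells. Its arguments: {"type":"object","properties":{"increments":{"type":"array","items":{"type":"array","items":{"type":"number"}}},"grip":{"type":"number"}},"required":["increments"]}

```bash
mkdir -p pics; ls; python3 - <<'E'
from cell import ctrl, eyes
import cv2,numpy as np
s=ctrl.read_state()
for k,v in s.items(): print(k,v)
for n in ("scene","top"):
    im=eyes.get_image(n); cv2.imwrite(f"pics/{n}0.png",im[:,:,::-1])
    c=eyes.calibration(n); print(n,c)
E
```

```text
pics
clock 0.0
qpos [ 1.25719827  0.62937328  0.03841022  1.51838656 -0.02700146  0.99629382
 -0.02001585]
qd [ 0.00069889 -0.00050922 -0.00033003  0.00221382  0.00179158 -0.00020535
  0.00169016]
tau [ 8.19315756e-05 -5.63404012e+01  1.22606523e+00 -1.93451715e+01
  1.08570023e-02  1.04087984e-02 -2.77274481e-06]
eef_pos [ 159.31492943 -629.5160641   230.36498137]
tool_rot [-3.13964863e+00  7.65948421e-06  2.47806679e-01]
force [-0.37049725 -0.93843171 -0.11832099]
torque [-0.00297078 -0.0296292   0.01140335]
width 85.41640848996983
scene {'fx': 413.194827960358, 'fy': 413.194827960358, 'cx': 320.70177890430307, 'cy': 198.3424245057893, 'dist': array([0.02590227, 0.        , 0.        , 0.        , 0.        ]), 'pose': array([[-8.21658307e-01, -3.26494916e-01,  4.67203056e-01,
         1.02720643e+03],
       [ 5.69878815e-01, -4.86049501e-01,  6.62566238e-01,
         6.18401157e+02],
       [ 1.07593038e-02,  8.10652177e-01,  5.85429146e-01,
         7.12909942e+02],
       [ 0.00000000e+00,  0.00000000e+00,  0.00000000e+00,
         1.00000000e+00]])}
top {'fx': 397.00390460490314, 'fy': 397.00390460490314, 'cx': 318.2281898163321, 'cy': 193.7592637366081, 'dist': array([-0.04299863,  0.        ,  0.        ,  0.        ,  0.        ]), 'pose': array([[-1.10929201e-03,  9.78346383e-01, -2.06971313e-01,
         2.88245749e+02],
       [-9.99998877e-01, -8.76783976e-04,  1.21510719e-03,
        -8.70843499e+01],
       [ 1.00732659e-03,  2.06972428e-01,  9.78346257e-01,
         1.15870411e+03],
       [ 0.00000000e+00,  0.00000000e+00,  0.00000000e+00,
         1.00000000e+00]])}
```

View pics/scene0.png

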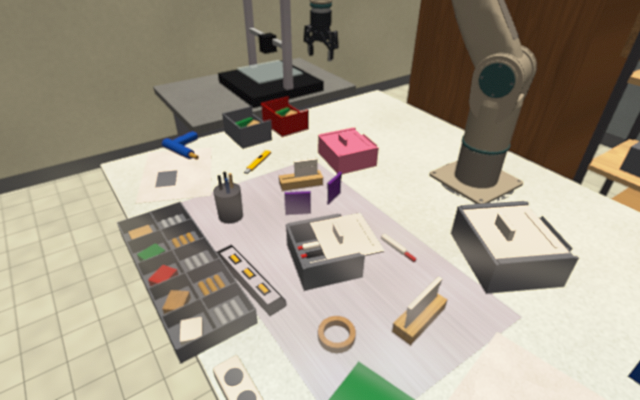

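View pics/top0.png

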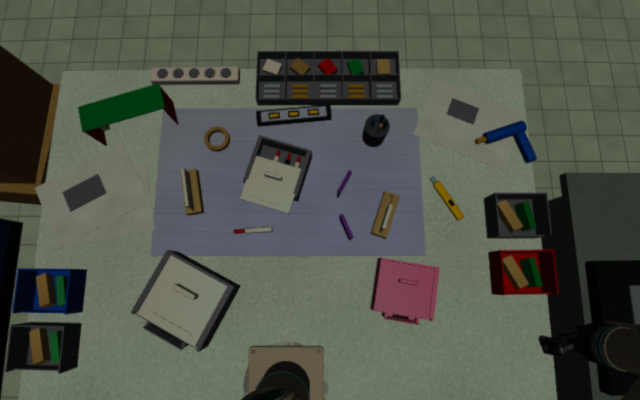

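The scene view shows these candidates:
- **Boxes in the top view:** small grey at (275,173), large grey at (187,300) and pink at (407,288). The small grey one is meant.
- **Holders in the top view:** one in the stand at (385,215), a longer one in the stand at (192,190), and purple look-alikes at (344,183) and (346,227). The white one at (385,215), which is (305,170) in the scene view, is meant.

I'll check this choice in close crops.

```bash
python3 - <<'E'
import cv2,numpy as np
a=cv2.imread("pics/top0.png")[125:265,225:415]
a=cv2.resize(a,None,fx=4,fy=4,interpolation=cv2.INTER_CUBIC); a=(255*(a/255.)**.6).astype('uint8')
for i in range(0,190,20): cv2.putText(a,str(225+i),(4*i,10),0,.35,(0,0,255),1); cv2.line(a,(4*i,12),(4*i,18),(0,0,255),1)
for i in range(5,140,20): cv2.putText(a,str(125+i),(0,4*i),0,.35,(0,0,255),1)
cv2.imwrite("pics/topc.png",a)
b=cv2.imread("pics/scene0.png")[145:295,265:425]
b=cv2.resize(b,None,fx=4,fy=4,interpolation=cv2.INTER_CUBIC)
for i in range(5,160,20): cv2.putText(b,str(265+i),(4*i,10),0,.35,(0,0,255),1); cv2.line(b,(4*i,12),(4*i,18),(0,0,255),1)
for i in range(5,150,20): cv2.putText(b,str(145+i),(0,4*i),0,.35,(0,0,255),1)
cv2.imwrite("pics/scc.png",b)
E
```

```text
(no output)
```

View pics/topc.png

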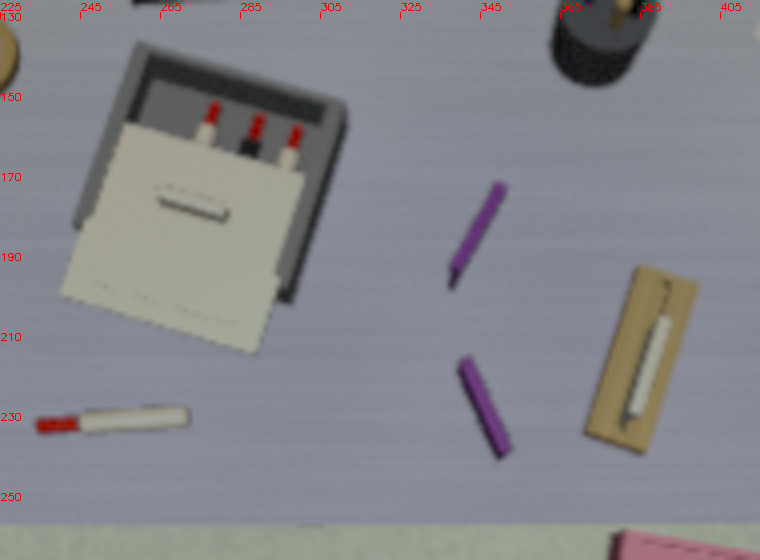

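View pics/scc.png

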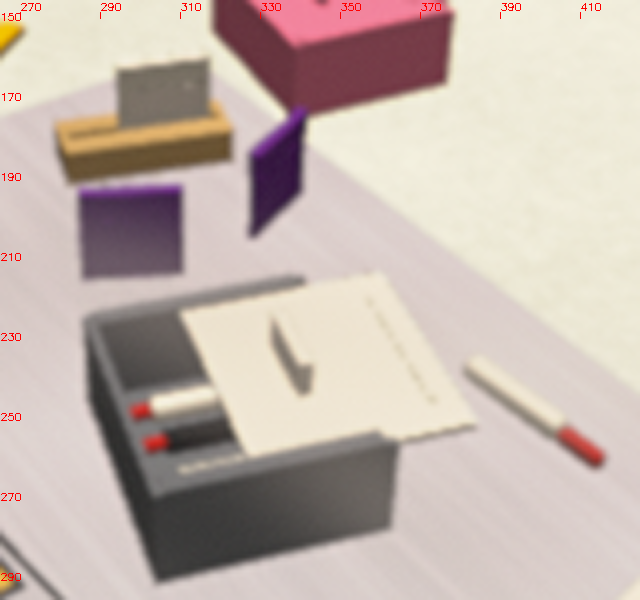

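The crops confirm the small grey box, with its rear rim corners at (259,136) and (311,150) and its cover open. The tab is at (273,176), and the white short holder stands in its stand at (387,215). Next I'll turn these pixels into positions.

```bash
cat > h.py <<'E'
from cell import ctrl, eyes
import cv2,numpy as np
C={n:eyes.calibration(n) for n in("scene","top")}
def K(c): return np.array([[c['fx'],0,c['cx']],[0,c['fy'],c['cy']],[0,0,1.]])
F=np.diag([1,-1,-1.])
def pt(n,uv,z):
    c=C[n]; p=cv2.undistortPoints(np.array([[uv]],float),K(c),c['dist']).ravel()
    d=c['pose'][:3,:3]@F@[p[0],p[1],1]; o=c['pose'][:3,3]
    return o+d*(z-o[2])/d[2]
def proj(n,P):
    c=C[n]; P=np.atleast_2d(P).astype(float); q=(P-c['pose'][:3,3])@c['pose'][:3,:3]@F
    return cv2.projectPoints(q,np.zeros(3),np.zeros(3),K(c),c['dist'])[0][:,0]
E
python3 - <<'E'
from h import *
T=lambda x,y:(225+x/4,125+y/4); S=lambda x,y:(265+x/4,145+y/4)
def show(l,n,f,L):
    for (x,y,z,nm) in L: print(l,nm,pt(n,f(x,y),z)[:2].round(1))
show("top","top",T,[(137,43,70,"rimBL"),(345,100,70,"rimBR"),(60,295,66,"covFL"),(256,353,66,"covFR"),(125,123,66,"covBL"),(304,172,66,"covBR"),
(157,200,92,"tabFL"),(228,216,92,"tabFR"),
(638,264,30,"stBL"),(700,284,30,"stBR"),(643,454,30,"stFR"),(584,433,30,"stFL"),
(657,314,87,"labBL"),(671,317,87,"labBR"),(645,417,87,"labFR"),(629,412,87,"labFL")])
show("scene","scene",S,[(155,495,70,"rimBL"),(88,318,70,"rimBR"),(475,427,66,"covFL"),(380,272,66,"covFR"),
(273,317,92,"tabR"),(310,367,92,"tabL"),(117,68,87,"labB"),(209,59,87,"labF"),(57,126,30,"stBR"),(232,125,30,"stFL"),(70,152,30,"stBL")])
E
```

```text
top rimBL [690.5  82.3]
top rimBR [647.  -68.5]
top covFL [505.3 131.4]
top covFR [464.  -7.]
top covBL [631.3  89.6]
top covBR [594.6 -39.4]
top tabFL [567.3  61.4]
top tabFR [555.8  11.9]
top stBL [ 535.1 -281.6]
top stBR [ 520.2 -326.3]
top stFR [ 396.8 -280.4]
top stFL [ 411.9 -238.7]
top labBL [ 487.4 -283.6]
top labBR [ 485.3 -293.2]
top labFR [ 416.4 -272.8]
top labFL [ 419.8 -262.1]
scene rimBL [691.6  82.7]
scene rimBR [644.5 -65.5]
scene covFL [510.1 136.4]
scene covFR [464.1  -5.3]
scene tabR [566.7  18.1]
scene tabL [575.6  66. ]
scene labB [ 488.2 -283.4]
scene labF [ 424.6 -256.6]
scene stBR [ 522.2 -317.9]
scene stFL [ 410.8 -245.1]
scene stBL [ 532.1 -281.7]
```

```bash
cat >> h.py <<'E'
from scipy.spatial.transform import Rotation as Ro
def go(x,y,z,psi):
    "offset (cm,deg) in tool axes from the measured pose to a downward pose with tool x at psi deg"
    s=ctrl.read_state(); R0=Ro.from_euler('xyz',s['tool_rot']); R1=Ro.from_euler('xyz',[np.pi,0,np.radians(psi)])
    d=R0.inv().apply(np.array([x,y,z])-s['eef_pos'])/10
    print("t",s['clock'],"pos",s['eef_pos'].round(1),"rpy",np.degrees(s['tool_rot']).round(2),"F",s['force'].round(1),"w",round(s['width'],1),"q7",s['qpos'][6].round(2))
    print("->",d.round(2),(R0.inv()*R1).as_rotvec(degrees=True).round(2))
E
python3 -c "
from h import *
go(524.8,51.1,180,73.2)"
```

```text
t 0.1 pos [ 159.4 -629.6  230.5] rpy [-179.9   -0.    14.2] F [0.1 0.3 0. ] w 85.6 q7 -0.02
-> [ 52.12 -57.02   5.14] [-9.0e-02 -5.0e-02 -5.9e+01]
```

Call:
move_arm(
  increments=[
    [52.1,-57.0,5.1,0,0,-59],
    [52.1,-57.0,5.1,0,0,-59],
    [52.1,-57.0,5.1,0,0,-59],
    [52.1,-57.0,5.1,0,0,-59],
    [52.1,-57.0,5.1,0,0,-59],
    [52.1,-57.0,5.1,0,0,-59],
    [52.1,-57.0,5.1,0,0,-59],
    [52.1,-57.0,5.1,0,0,-59],
    [52.1,-57.0,5.1,0,0,-59],
    [52.1,-57.0,5.1,0,0,-59],
    [52.1,-57.0,5.1,0,0,-59],
    [52.1,-57.0,5.1,0,0,-59],
    [52.1,-57.0,5.1,0,0,-59],
    [52.1,-57.0,5.1,0,0,-59],
    [52.1,-57.0,5.1,0,0,-59],
    [52.1,-57.0,5.1,0,0,-59],
    [52.1,-57.0,5.1,0,0,-59],
    [52.1,-57.0,5.1,0,0,-59],
    [52.1,-57.0,5.1,0,0,-59],
    [52.1,-57.0,5.1,0,0,-59],
  ],
  grip=-1,
)

```text
clock: 2.1
eef_pos: [524.2, 48.4, 180.3]
tool_rot: [-3.141, 0.001, 1.275]
force: [-0.1, 0.7, 0.2]
width: 0.0
```

```bash
python3 -c "
from h import *
go(524.8,51.1,77,73.2)"
```

```text
t 2.1 pos [524.2  48.4 180.3] rpy [-1.7999e+02  6.0000e-02  7.3050e+01] F [-0.1  0.7  0.2] w 0.0 q7 -0.64
-> [ 0.28 -0.02 10.33] [-0.01  0.06 -0.15]
```

Call:
move_arm(
  increments=[
    [0.3,0,5,0,0,0],
    [0.3,0,9,0,0,0],
    [0.3,0,10.3,0,0,0],
    [0.3,0,10.3,0,0,0],
    [0.3,1,10.3,0,0,0],
    [0.3,2,10.3,0,0,0],
    [0.3,2.5,10.3,0,0,0],
    [0.3,3,10.3,0,0,0],
    [0.3,3.5,10.3,0,0,0],
    [0.3,4,10.3,0,0,0],
    [0.3,4.5,10.3,0,0,0],
    [0.3,5,10.3,0,0,0],
    [0.3,5.5,10.3,0,0,0],
    [0.3,6,10.3,0,0,0],
    [0.3,6.5,10.3,0,0,0],
    [0.3,6.5,10.3,0,0,0],
  ],
)

```text
clock: 3.7
eef_pos: [589.1, 33.9, 77.3]
tool_rot: [3.14, -0.0, 1.277]
force: [0.4, 0.5, 0.7]
width: -0.2
```

```bash
python3 -c "
from h import *
go(601.4,28,77,73.2)"
```

```text
t 3.7 pos [589.1  33.9  77.3] rpy [ 1.7991e+02 -3.0000e-02  7.3160e+01] F [0.4 0.5 0.7] w -0.2 q7 -0.64
-> [-0.21  1.35  0.03] [ 0.09 -0.03 -0.04]
```

Call:
move_arm(
  increments=[
    [-0.1,0.3,0,0,0,0],
    [-0.1,0.6,0,0,0,0],
    [-0.1,0.9,0,0,0,0],
    [-0.1,1.2,0,0,0,0],
  ],
)

```text
clock: 4.1
eef_pos: [599.1, 30.3, 77.3]
tool_rot: [-3.141, -0.0, 1.278]
force: [-2.2, 1.7, 0.1]
width: 0.1
```

```bash
python3 - <<'E'
from h import *
go(601.4,28,77,73.2)
im=eyes.get_image("scene")[:,:,::-1]; cv2.imwrite("pics/s1.png",im)
b=im[140:300,260:430]; cv2.imwrite("pics/s1c.png",cv2.resize(b,None,fx=3.5,fy=3.5,interpolation=cv2.INTER_CUBIC))
E
```

```text
t 4.1 pos [599.1  30.3  77.3] rpy [-1.7998e+02 -2.0000e-02  7.3220e+01] F [-2.2  1.7  0.1] w 0.1 q7 -0.63
-> [-0.15  0.28  0.03] [-0.02 -0.02  0.02]
```

View pics/s1c.png

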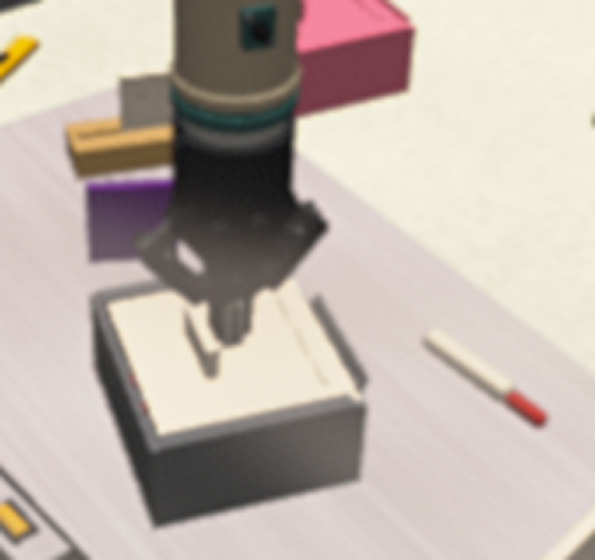

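The cover is almost shut and moving under about 2 N. A thin gap remains at the rear-right edge, around crop (140,390). I'll push on to the hard stop.

Call:
move_arm(
  increments=[
    [-0.1,0.2,0,0,0,0],
    [-0.1,0.4,0,0,0,0],
    [-0.1,0.5,0,0,0,0],
  ],
)

```text
clock: 4.45
eef_pos: [602.7, 27.5, 77.2]
tool_rot: [-3.14, 0.001, 1.277]
force: [-6.0, 2.5, 3.3]
width: 0.1
```

Call:
move_arm(
  increments=[
    [0,0.15,0,0,0,0],
    [0,0.3,0,0,0,0],
  ],
)

```text
clock: 4.65
eef_pos: [602.8, 27.5, 77.1]
tool_rot: [-3.135, 0.002, 1.278]
force: [-12.2, 4.5, 8.7]
width: -0.4
```

The position is static and the force is rising, so the cover is at its hard stop. I'll retreat and head for the short holder.

Call:
move_arm(
  increments=[
    [0,-1.5,0,0,0,0],
    [0,-3,-1,0,0,0],
    [0,-3,-6,0,0,0],
    [0,-3,-11,0,0,0],
    [0,-3,-11,0,0,0],
  ],
  grip=0,
)

```text
clock: 5.15
eef_pos: [583.3, 35.1, 194.5]
tool_rot: [3.127, -0.005, 1.277]
force: [0.5, -0.7, -0.1]
width: 42.5
```

```bash
python3 -c "
from h import *
go(452.5,-277.5,150,-19)"
```

```text
t 5.15 pos [583.3  35.1 194.5] rpy [179.17  -0.28  73.14] F [ 0.5 -0.7 -0.1] w 42.5 q7 -0.6
-> [-33.73  -3.52   4.23] [ 0.42 -0.88 92.14]
```

Call:
move_arm(
  increments=[
    [-33.7,-3.5,4.0,0,0,92.1],
    [-33.7,-3.5,4.0,0,0,92.1],
    [-33.7,-3.5,4.0,0,0,92.1],
    [-33.7,-3.5,4.0,0,0,92.1],
    [-33.7,-3.5,4.0,0,0,92.1],
    [-33.7,-3.5,4.0,0,0,92.1],
    [-33.7,-3.5,4.0,0,0,92.1],
    [-33.7,-3.5,4.0,0,0,92.1],
    [-33.7,-3.5,4.0,0,0,92.1],
    [-33.7,-3.5,4.0,0,0,92.1],
    [-33.7,-3.5,4.0,0,0,92.1],
    [-33.7,-3.5,4.0,0,0,92.1],
    [-33.7,-3.5,4.0,0,0,92.1],
    [-33.7,-3.5,4.0,0,0,92.1],
    [-33.7,-3.5,4.0,0,0,92.1],
  ],
)

```text
clock: 6.65
eef_pos: [446.8, -277.4, 147.4]
tool_rot: [3.142, -0.0, -0.329]
force: [0.2, 0.1, 0.2]
width: 43.1
```

```bash
python3 - <<'E'
from h import *
go(452.5,-277.5,60,-19)
# box and stand check from saved shut picture
import json
E
```

```text
t 6.65 pos [ 446.8 -277.4  147.4] rpy [ 1.800e+02 -2.000e-02 -1.885e+01] F [0.2 0.1 0.2] w 43.1 q7 -1.24
-> [ 0.54 -0.18  8.74] [ 0.   -0.02  0.15]
```

Call:
move_arm(
  increments=[
    [0.5,-0.2,4,0,0,0],
    [0.5,-0.2,7,0,0,0],
    [0.5,-0.2,8.7,0,0,0],
    [0.5,-0.2,8.7,0,0,0],
    [0.5,-0.2,8.7,0,0,0],
  ],
)

```text
clock: 7.15
eef_pos: [452.2, -277.2, 60.5]
tool_rot: [3.142, -0.0, -0.33]
force: [-0.4, 0.3, -1.2]
width: 42.7
```

Call:
move_arm(
  increments=[
    [0,0,0,0,0,0],
    [0,0,0,0,0,0],
    [0,0,0,0,0,0],
    [0,0,0,0,0,0],
    [0,0,0,0,0,0],
    [0,0,0,0,0,0],
  ],
  grip=-1,
)

```text
clock: 7.75
eef_pos: [452.9, -277.6, 61.6]
tool_rot: [3.141, -0.002, -0.33]
force: [-0.3, -0.8, 6.9]
width: 9.1
```

```bash
python3 - <<'E'
from h import *
go(452.5,-277.5,60,-19)
print(ctrl.read_state()['torque'])
for n in("scene","top"): cv2.imwrite(f"pics/{n}2.png",eyes.get_image(n)[:,:,::-1])
a=cv2.imread("pics/top2.png")[165:265,325:425]; b=cv2.imread("pics/scene2.png")[140:230,260:360]
r=lambda i:cv2.resize(i,(400,400 if i is a else 360),interpolation=cv2.INTER_CUBIC)
a=cv2.resize(a,(390,390),interpolation=2); a=(255*(a/255.)**.6).astype('uint8'); b=cv2.resize(b,(400,360),interpolation=2)
o=np.zeros((390,790,3),'uint8'); o[:,:390]=a; o[:360,390:]=b; cv2.imwrite("pics/g2.png",o)
E
```

```text
t 7.75 pos [ 452.9 -277.6   61.6] rpy [ 1.7997e+02 -1.4000e-01 -1.8910e+01] F [-0.3 -0.8  6.9] w 9.1 q7 -1.22
-> [-0.04  0.01  0.16] [ 0.03 -0.14  0.09]
[-0.06454654  0.19303628 -0.08292853]
```

View pics/g2.png

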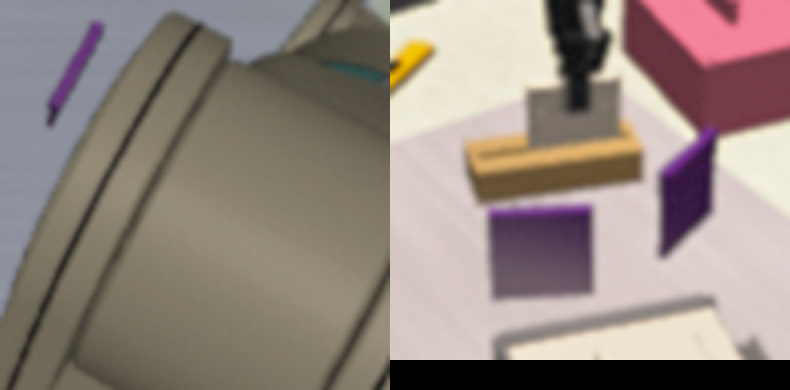

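The holder is gripped at a width of 9.1 mm, its bar centred between the fingers and upright in the stand, at about (325,165) in the full scene view. I'll lift it and look at the now-shut box in the same pictures.

Call:
move_arm(
  increments=[
    [0,0,-2,0,0,0],
    [0,0,-5,0,0,0],
    [0,0,-9,0,0,0],
    [0,0,-13,0,0,0],
    [0,0,-13,0,0,0],
  ],
)

```text
clock: 8.35
eef_pos: [455.1, -278.9, 195.6]
tool_rot: [3.14, -0.011, -0.33]
force: [0.1, -0.7, -0.5]
width: 8.7
```

```bash
python3 - <<'E'
from h import *
go(530.6,49.4,190,73.2)
a=cv2.imread("pics/top2.png")[130:210,225:320]; b=cv2.imread("pics/scene2.png")[205:295,275:375]
a=cv2.resize(a,None,fx=4,fy=4,interpolation=2); a=(255*(a/255.)**.6).astype('uint8'); b=cv2.resize(b,None,fx=4,fy=4,interpolation=2)
o=np.zeros((370,790,3),'uint8'); o[:320,:380]=a; o[:360,385:785]=b
for k in range(0,380,40): cv2.putText(o,str(k),(k,368),0,.3,(0,255,255)); cv2.putText(o,str(k),(385+k,368),0,.3,(0,255,255))
for k in range(0,360,40): cv2.putText(o,str(k),(0,k+4),0,.3,(0,0,255))
cv2.imwrite("pics/b2.png",o)
E
```

```text
t 8.35 pos [ 455.1 -278.9  195.6] rpy [179.9   -0.61 -18.91] F [ 0.1 -0.7 -0.5] w 8.7 q7 -1.26
-> [ -3.5  -33.51   0.46] [  0.57  -0.39 -92.11]
```

View pics/b2.png

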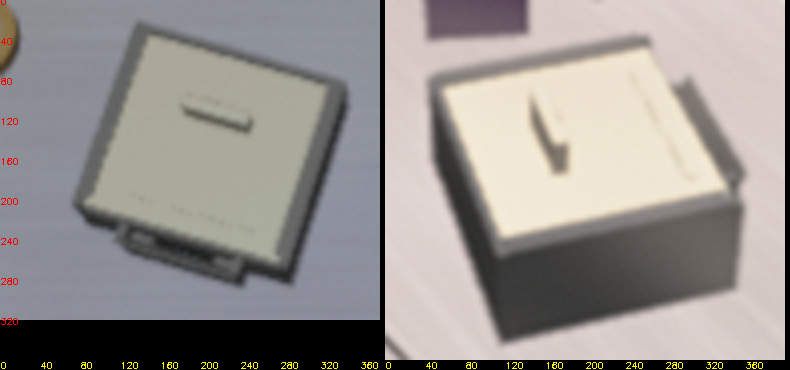

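The cover is shut: the cream plate fills the frame and the rail is clear, its lip at about crop (120,238)–(245,280) in the top part. I'll refine the box pose from both views.

```bash
python3 - <<'E'
from h import *
from scipy.optimize import least_squares
T=lambda x,y:(225+x/4,130+y/4); S=lambda x,y:(275+x/4,205+y/4)
obs=[("top",T(138,22),(70,80,70)),("top",T(346,82),(70,-80,70)),("top",T(74,205),(-70,80,70)),("top",T(293,284),(-70,-80,0)),
("scene",S(117,248),(70,80,70)),("scene",S(46,77),(70,-80,70)),("scene",S(265,38),(-70,-80,70)),("scene",S(118,341),(70,80,0)),("scene",S(352,288),(-70,80,0))]
def W(p,P):
    c,s=np.cos(p[2]),np.sin(p[2]); return np.array([p[0]+c*P[0]-s*P[1],p[1]+s*P[0]+c*P[1],P[2]])
def fit(names):
    o=[x for x in obs if x[0] in names]
    f=lambda p:np.concatenate([proj(n,W(p,P))[0]-uv for n,uv,P in o])
    r=least_squares(f,[601,28,-.293],loss='soft_l1'); print(names,r.x[:2].round(1),np.degrees(r.x[2]).round(2)); print(r.fun.reshape(-1,2).round(1).tolist()); return r.x
for ns in (("top",),("scene",),("top","scene")): p=fit(ns); print("seat",W(p,(-74,0,30)).round(1))
E
```

```text
('top',) [600.8  26.5] -16.56
[[-0.6, 0.2], [0.3, 0.1], [-0.1, -0.6], [0.4, 0.2]]
seat [529.9  47.6  30. ]
('scene',) [599.  27.] -17.57
[[0.0, 1.3], [0.5, -1.2], [-0.3, -1.4], [0.2, 0.2], [-0.4, 0.3]]
seat [528.4  49.4  30. ]
('top', 'scene') [599.8  26.8] -17.06
[[-0.4, 0.4], [0.3, 0.8], [-0.4, -0.5], [-0.0, 0.7], [0.1, 1.5], [-0.0, -0.9], [-1.0, -1.4], [0.2, 0.5], [-0.5, 0.1]]
seat [529.   48.6  30. ]
```

Call:
move_arm(
  increments=[
    [-3.5,-33.5,0.5,0,0,-92.1],
    [-3.5,-33.5,0.5,0,0,-92.1],
    [-3.5,-33.5,0.5,0,0,-92.1],
    [-3.5,-33.5,0.5,0,0,-92.1],
    [-3.5,-33.5,0.5,0,0,-92.1],
    [-3.5,-33.5,0.5,0,0,-92.1],
    [-3.5,-33.5,0.5,0,0,-92.1],
    [-3.5,-33.5,0.5,0,0,-92.1],
    [-3.5,-33.5,0.5,0,0,-92.1],
    [-3.5,-33.5,0.5,0,0,-92.1],
    [-3.5,-33.5,0.5,0,0,-92.1],
    [-3.5,-33.5,0.5,0,0,-92.1],
    [-3.5,-33.5,0.5,0,0,-92.1],
    [-3.5,-33.5,0.5,0,0,-92.1],
    [-3.5,-33.5,0.5,0,0,-92.1],
  ],
)

```text
clock: 9.85
eef_pos: [527.5, 51.4, 185.3]
tool_rot: [-3.142, 0.0, 1.277]
force: [-1.0, 0.8, -0.5]
width: 8.6
```

```bash
python3 -c "
from h import *
go(527.4,49.1,120,73.1)"
```

```text
t 9.85 pos [527.5  51.4 185.3] rpy [-1.800e+02  1.000e-02  7.314e+01] F [-1.   0.8 -0.5] w 8.6 q7 -0.63
-> [-0.22  0.06  6.53] [-0.    0.01  0.04]
```

Call:
move_arm(
  increments=[
    [-0.2,0.05,3,0,0,0],
    [-0.2,0.05,5.5,0,0,0],
    [-0.2,0.05,6.5,0,0,0],
    [-0.2,0.05,6.5,0,0,0],
    [-0.2,0.05,6.5,0,0,0],
  ],
)

```text
clock: 10.35
eef_pos: [528.1, 49.6, 121.0]
tool_rot: [3.141, -0.001, 1.278]
force: [-0.1, -0.5, -1.3]
width: 9.0
```

```bash
python3 - <<'E'
from h import *
go(527.4,49.1,104,73.1)
for n in("scene","top"): cv2.imwrite(f"pics/{n}3.png",eyes.get_image(n)[:,:,::-1])
a=cv2.imread("pics/top3.png")[130:210,225:320]; b=cv2.imread("pics/scene3.png")[200:290,300:400]
a=cv2.resize(a,None,fx=4,fy=4,interpolation=2); a=(255*(a/255.)**.6).astype('uint8'); b=cv2.resize(b,None,fx=4,fy=4,interpolation=2)
o=np.zeros((370,790,3),'uint8'); o[:320,:380]=a; o[:360,385:785]=b
cv2.imwrite("pics/b3.png",o)
E
```

```text
t 10.35 pos [528.1  49.6 121. ] rpy [ 1.7995e+02 -3.0000e-02  7.3200e+01] F [-0.1 -0.5 -1.3] w 9.0 q7 -0.67
-> [-0.06 -0.05  1.7 ] [ 0.05 -0.03  0.1 ]
```

View pics/b3.png

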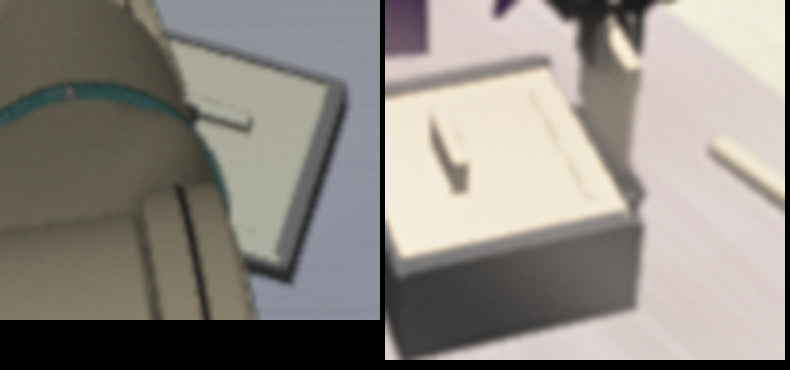

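```bash
python3 - <<'E'
from h import *
c,s=np.cos(-.295),np.sin(-.295)
P=lambda x,y,z:(528.1+c*x-s*y,49.6+s*x+c*y,z)
for d in (-4,0,4):
  q=[P(5,36+d,124.4),P(-5,36+d,124.4),P(5,36+d,146.4),P(2.5,36+d,71.4),P(-2.5,36+d,71.4)]
  print(d,((proj("scene",q)-[300,200])*4+[385,0]).round(0).tolist())
E
```

```text
-4 [[619.0, 94.0], [635.0, 91.0], [621.0, 63.0], [617.0, 164.0], [625.0, 162.0]]
0 [[621.0, 98.0], [638.0, 95.0], [624.0, 67.0], [619.0, 168.0], [627.0, 166.0]]
4 [[624.0, 103.0], [641.0, 99.0], [627.0, 72.0], [622.0, 173.0], [630.0, 171.0]]
```

The holder hangs just above the rail. Its bar end is at crop (637,70), matching the projection to within 2–3 mm. I'll lower it into the flare and feel for the front wall.

Call:
move_arm(
  increments=[
    [-0.1,-0.05,1.0,0,0,0],
    [-0.1,-0.05,1.7,0,0,0],
    [-0.1,-0.05,1.8,0,0,0],
    [-0.1,-0.05,1.8,0,0,0],
  ],
)

```text
clock: 10.85
eef_pos: [526.4, 48.4, 101.9]
tool_rot: [-3.141, 0.0, 1.277]
force: [0.2, 0.5, -0.4]
width: 8.7
```

Call:
move_arm(
  increments=[
    [0,0.1,0,0,0,0],
    [0,0.2,0,0,0,0],
    [0,0.2,0,0,0,0],
  ],
)

```text
clock: 11.15
eef_pos: [529.0, 47.8, 102.5]
tool_rot: [3.141, -0.0, 1.277]
force: [0.4, 0.2, 0.0]
width: 8.7
```

Call:
move_arm(
  increments=[
    [0,0.1,0,0,0,0],
    [0,0.2,0,0,0,0],
    [0,0.2,0,0,0,0],
  ],
)

```text
clock: 11.45
eef_pos: [530.7, 47.2, 102.4]
tool_rot: [3.141, -0.0, 1.277]
force: [1.2, 0.7, -0.6]
width: 8.8
```

Call:
move_arm(
  increments=[
    [0,0.1,0,0,0,0],
    [0,0.2,0,0,0,0],
    [0,0.2,0,0,0,0],
  ],
)

```text
clock: 11.75
eef_pos: [531.3, 47.0, 102.1]
tool_rot: [-3.139, 0.001, 1.278]
force: [-2.5, 1.0, 0.5]
width: 9.1
```

Wall contact came at x≈531.2, close to the estimate. I'll back off to the slot centre and go down.

Call:
move_arm(
  increments=[
    [0,-0.23,0,0,0,0],
    [0,-0.23,0.3,0,0,0],
    [0,-0.23,0.6,0,0,0],
    [0,-0.23,0.9,0,0,0],
    [0,-0.23,1.0,0,0,0],
  ],
)

```text
clock: 12.25
eef_pos: [530.3, 47.2, 91.9]
tool_rot: [-3.141, 0.0, 1.277]
force: [-0.1, -0.0, -0.3]
width: 9.0
```

Call:
move_arm(
  increments=[
    [0,0,0.3,0,0,0],
    [0,0,0.6,0,0,0],
    [0,0,0.8,0,0,0],
    [0,0,0.8,0,0,0],
  ],
)

```text
clock: 12.65
eef_pos: [530.5, 47.4, 84.4]
tool_rot: [3.141, -0.0, 1.278]
force: [-0.2, 0.3, 4.5]
width: 8.7
```

Call:
move_arm(
  increments=[
    [0,0,0.2,0,0,0],
    [0,0,0.4,0,0,0],
    [0,0,0.5,0,0,0],
    [0,0,0.5,0,0,0],
  ],
)

```text
clock: 13.05
eef_pos: [530.5, 47.4, 79.8]
tool_rot: [3.141, -0.0, 1.278]
force: [-0.8, -1.5, 8.1]
width: 9.0
```

Call:
move_arm(
  increments=[
    [0,0,0.2,0,0,0],
    [0,0,0.3,0,0,0],
    [0,0,0.3,0,0,0],
  ],
)

```text
clock: 13.35
eef_pos: [530.8, 47.2, 79.4]
tool_rot: [3.139, 0.0, 1.277]
force: [-6.6, -2.3, 31.4]
width: 9.1
```

Call:
move_arm(
  increments=[
    [0,0,-0.1,0,0,0],
    [0,0,-0.1,0,0,0],
    [0,0,-0.1,0,0,0],
    [0,0,-0.1,0,0,0],
  ],
)

```text
clock: 13.75
eef_pos: [530.6, 47.3, 79.5]
tool_rot: [3.14, 0.0, 1.277]
force: [-5.0, -1.3, 22.2]
width: 9.1
```

```bash
python3 - <<'E'
from h import *
go(530.5,47.4,79.6,73.1)
im=eyes.get_image("scene")[:,:,::-1]; cv2.imwrite("pics/s4.png",im)
b=im[140:300,260:430]; cv2.imwrite("pics/s4c.png",cv2.resize(b,None,fx=3.5,fy=3.5,interpolation=cv2.INTER_CUBIC))
E
```

```text
t 13.75 pos [530.6  47.3  79.5] rpy [179.9    0.    73.18] F [-5.  -1.3 22.2] w 9.1 q7 -0.69
-> [ 0.01 -0.02 -0.01] [0.1  0.   0.08]
```

View pics/s4c.png

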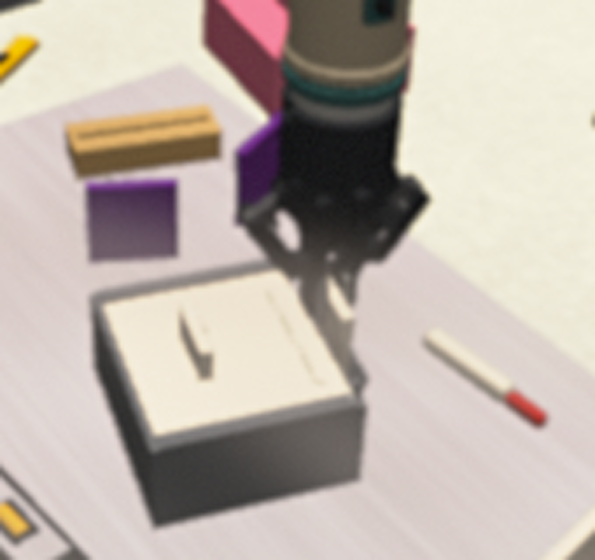

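The picture shows the cover shut, with its tab at crop (195,340) and no gap at the rear. The holder is in the rail between the fingers at (340,310), its stand is empty, and the purple plates and glue pen haven't moved.

```bash
python3 -c "
from cell import ctrl
print(ctrl.finish_job())"
```

```text
the job is handed in; nothing more can be done
None
```

The cover is fully shut, and the short white label holder is pressed home in the rail of the small grey box. I handed the job in with the gripper still holding it down, at about 13.8 s on the robot's clock.

- **Cover:** I pushed it by its tab until the tool stopped moving while the force climbed from about 6 N to 13 N. A later picture showed no gap left.
- **Holder:** I gripped it in its stand and felt for the front wall before lowering it into the slot. The strip pushed back with 4.5 N and then 8.1 N. The downward force then jumped to 31 N at tool height 79.4 mm, against the 79.6 mm I expected for fully home.
- **Final hold:** I eased off to 22 N. The tool stayed at 79.5 mm and the grip held at 9.1 mm. There was also about 5 N of side load, from the holder leaning lightly in the slot.
- **Other things:** In the last picture, the purple plates and the glue pen were where they started and the short holder's stand was empty. The long holder was outside that crop, but the arm never went near it.

No check failed. The two cameras disagreed by about 2 mm and 1° on the box's pose, so I relied on touch for the final fit.

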